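# Start the UV curing box

### The job

There is a phone in the UV curing box with fresh screen adhesive: shut the lid fully, then start the lamp by pressing the large round membrane key squarely with the closed fingertips until it takes a firm push, and hold it for two seconds. The key hardly moves, so go by feel, without mashing it; leave the other keys and the things on the bench alone.

Things in the scene. Friction and masses are not known exactly. Their poses are not given: they have to be found in the camera images.
- curing_box: White box fixed to the bench, 240 mm deep (x), 220 mm wide (y). Origin: centre of its footprint, on the bench; z up; front (-x) roughly to the robot. Rear, x -20 to 120 mm: open-topped chamber 150 mm high, phone inside. Front, x -115 to -20 mm: keypad panel sloping up to the chamber at 35 degrees, 22 to 88 mm high. Shut lid overhangs panel by 12 mm: no room for an upright gripper at the keys.
- lid_hinge (a point): Centre of the lid's hinge line, at the rear top edge of the chamber: x 120 mm, z 150 mm from the box's origin. Does not move with the lid. The hinge line runs along the box's y; axes as the box.
- lid_edge (a point): Point on the outer (upper) face of the lid, half-way across, 12 mm in from its free front edge, 140 mm from the hinge. Moves with the lid: x from free edge to hinge, y along the hinge, z out of the outer face. The lid is a grey plate 152 mm (hinge to free edge) x 220 mm x 14 mm; the hinge line is in its underside plane.
- lid (a joint): Lid angle in rad: 0 = fully shut, resting on the chamber; grows as the free front edge swings up and back (starts at 0.45 to 0.85). The hinge is stiff: the lid stays where it is left and takes about 1 to 3 N at its free edge to push down.
- key_round_top (a point): The start key: centre of the top face of the round key, 40 mm in diameter, 5 mm proud of the panel. z = outward normal of the panel, leaning 35 degrees from vertical to the box's -x; y across, x up the slope. The three keys, all of the same grey plastic, sit in a row across the panel, 66 mm apart, the middle one centred; which is in which place changes.
- key_round (a joint): Travel of the round key in m: 0 = released, 0.0025 = fully down. Springs back. It gives way at 4 N per mm, 2.5 mm at most (10 N, then solid). The switch closes when the fingers press with over 5 N and must be held so for over 1 s; over 40 N damages it.
- key_square_top (a point): Centre of the top face of the square key, 34 x 34 mm, same row, height and axes. Not to be pressed.
- key_bar_top (a point): Centre of the top face of the narrow bar key, 16 mm up the slope x 46 mm across, same row, height and axes. Not to be pressed.
- key_square (a joint): Travel of the square key in m, like the round one.
- key_bar (a joint): Travel of the bar key in m, like the round one.
- multimeter: Blue multimeter lying on the bench, 150 x 80 x 41 mm, bystander. Origin at the centre of its underside, z up.
- flux_jar: White jar, 60 mm in diameter, 70 mm high, bystander. Origin at the centre of its underside.
- tool_block: Wooden tool holder, 120 x 100 x 60 mm, with tool handles to 110 mm high, bystander. Origin at the centre of its underside.

How it is judged:
By the outcome, as a careful person would: the job done as asked, in the order asked, and still so for the second after the job is handed in, with the robot touching nothing.
It also fails if it takes over 45 s, if anything falls off the work surface, if the arm or the gripper's body presses on something with over 40 N, if the wrist force passes 120 N, or if a joint passes its speed limit or range.

### The arm

A 6-joint arm with a two-finger parallel gripper is mounted at the origin on the work surface. World frame = base frame: x ahead of the robot, y to its left, z up, the work surface at z = 0. Lengths are in m, angles in rad, forces in N, time in s.
With the tool pointing down it reaches from about 0.325 to 0.775 m from the base axis. Payload 5.5 kg.
Tool frame: the origin (TCP) lies on the centre line of the jaws, within the pads' length; the fingertips stand 17 mm ahead of it and the grasp point (between the pads) lies 2 mm behind it (robot.tip_extent is the z of the fingertips in the tool frame, in m); z points along the fingers, y is the line along which they close (so a half turn about z gives the same grasp; the last joint's range is limited). The gripper opens to 88 mm and grips with 3 to 60 N. Pads are 20 mm wide; open, the fingers measure 115 mm over their backs; the gripper's body (75 mm by 178 mm) begins 61 mm behind the grasp point.
Start: joints at [-1.389, 0.091, 1.231, -0, 1.82, -0.057], TCP at [0.142, -0.583, 0.24] pointing down, gripper open.
Joint ranges: [-2.87, 2.87], [-0.86, 2.18], [0.17, 2.46], [-1.51, 4.65], [0.06, 2.69], [-2.65, 2.65]. Speed limits (rad/s): [2.57, 2.57, 3.01, 3.14, 3.14, 3.14].

### API

Orientations are given as a rotation vector (axis times angle).
In Python, from bench import robot gives the robot as it stands.
- The arm moves only by the shell command python3 -m handwheel 'ROWS' [FORCE]. ROWS is JSON, a list of rows, each a list of 7 numbers: the shift along the tool's x, y, z in cm, then the turn, a rotation vector about the tool's x, y, z in rad, then the opening, from 0 (shut) to 1 (fully open). A call has 1 to 5 rows; each row shifts and turns the commanded pose from where the row before left it, along the tool's axes as they then stand; what a row does not reach is not made up. A row lasts 1/8 s, in which the tool goes at most 62.5 mm and 10.7 degrees, less where a joint would pass 70% of its speed; a pose out of reach is approached as far as the arm can. A call is refused whole if a number of a shift passes 6.25 or a number of a turn 0.188, either way. A call with a gripper value outside its range is refused whole. The fingers move at their own pace and stop on an object; FORCE is the grip in N (left out, the last holds). Time passes only in rows, so rows that do not move let the fingers close. It gives the time, the measured TCP pose, the force, the opening and the grip force at its end, in the units of the state.
- robot.state(): the state, without advancing time (a new reading comes with each control period).
- robot.read_camera(name): name is "scene" or "top"; returns a dict with "color" (384x512x3 uint8, blue, green, red), "mtx" (3x3 intrinsics, pixels), "k1" (the pictures are not rectified: a ray, as slopes to the right and down, at radius r is drawn at 1 + k1 r^2 times it, then the intrinsics apply), "extrinsics" (4x4, takes a point from camera to world coordinates). Camera axes: x right, y up, looking along -z (the intrinsics and any distortion apply to the point x, -y, -z); pixel columns grow to the right and rows downward; lengths in m; the calibration is good to about 2 mm. A picture is of the moment at which its call begins. There is no depth.
- robot.sign_off(): hands the job in; it is judged then, once.
The state is a dict: "t": time; "q": joint angles; "joint_velocities": joint speeds; "joint_torque": joint torques, N m; "tool_pos": TCP position; "tcp_rot": TCP orientation; "force": force on the tool from outside, world axes, zero at the start; "wrist_torque": the same for the moment, N m; "gripper_width": finger opening in m; "gripper_force": force on a finger pad.
Only numpy, scipy, OpenCV 4.12 (cv2) and the standard library are available. Lean on these libraries where they do the work, as an engineer would, in place of code of your own. Each camera call takes 0.05 s, during which the arm holds its last target. There are 200 camera calls.

## Working session

There is one attempt and no reset: what is moved stays moved. The work goes in short steps, Python scripts to look and compute and a shell command to move; the robot and the scene stay as the last step left them, time stands still between calls to the robot, and variables do not carry over. Pictures are saved under pics/ and viewed, at most 10 in all, crops included, and the job is handed in when it is done.

```bash
mkdir -p pics
python3 - <<'E'
from bench import robot
import cv2,numpy as np
for n in("scene","top"):
    c=robot.read_camera(n); cv2.imwrite(f"pics/{n}0.png",cv2.resize(c["color"],(800,600),interpolation=cv2.INTER_CUBIC))
    print(n,c["mtx"].tolist(),c["k1"],np.round(c["extrinsics"],4).tolist())
s=robot.state();print(s["t"],s["tool_pos"],s["tcp_rot"],s["force"],robot.tip_extent)
E
ls
```

```text
scene [[474.18789362535784, 0.0, 255.73833548161844], [0.0, 474.18789362535784, 198.70293486122125], [0.0, 0.0, 1.0]] -0.07462550996799816 [[-0.6455, 0.7293, -0.2268, 0.2178], [-0.7637, -0.6136, 0.2006, 0.3203], [0.0071, 0.3027, 0.9531, 1.7153], [0.0, 0.0, 0.0, 1.0]]
top [[361.2730565651447, 0.0, 253.19903366652167], [0.0, 361.2730565651447, 190.69952913160415], [0.0, 0.0, 1.0]] -0.0007160530975684963 [[0.0143, 0.9809, -0.1938, 0.4097], [-0.9999, 0.0125, -0.0103, -0.0234], [-0.0077, 0.1939, 0.981, 1.122], [0.0, 0.0, 0.0, 1.0]]
0.1 [ 0.14188564 -0.58274366  0.23861089] [-3.11745495e+00 -3.74049494e-01  1.83717219e-04] [0.16085811 0.35473936 0.57067242] 0.017
pics
```

View pics/scene0.png

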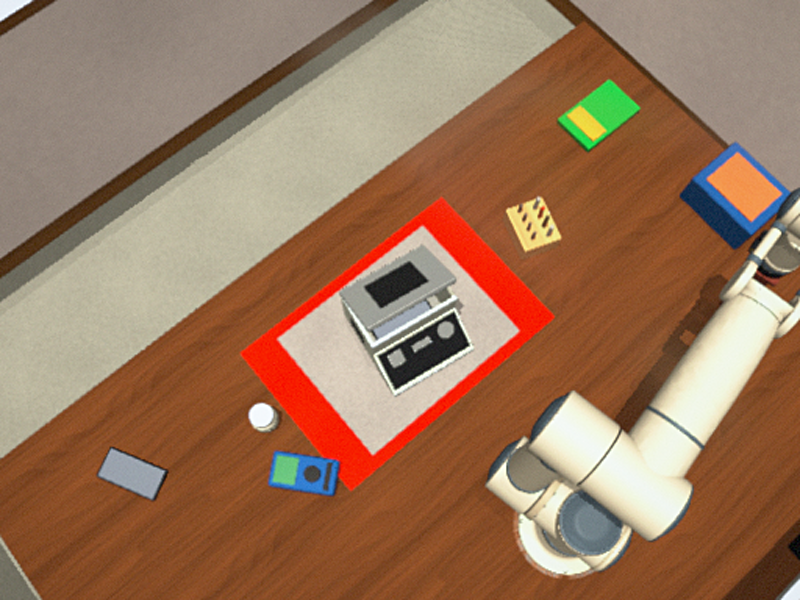

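View pics/top0.png

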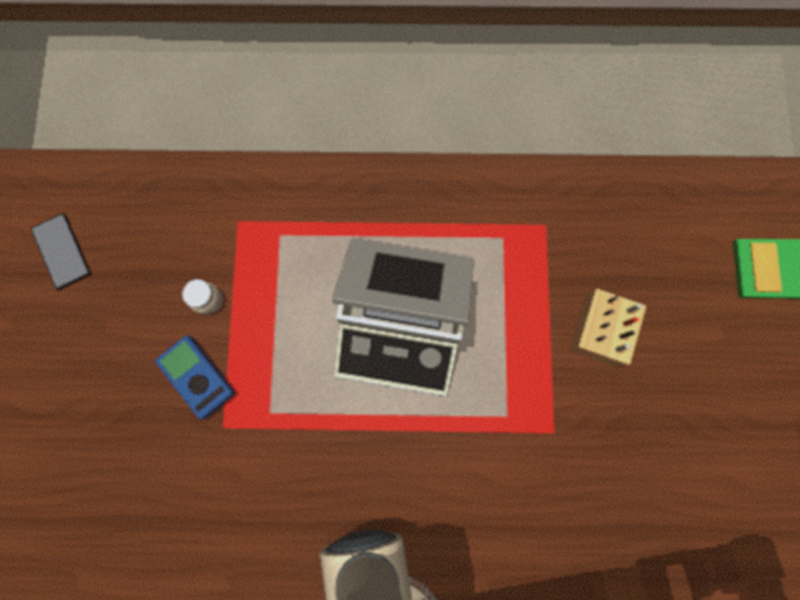

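The scene and top pictures agree. On the box panel, the square key is on the left, the bar in the middle and the round key on the right (top view ≈(430,357) of 800x600, so box y = -66 mm). The lid is partly open. I'll enlarge the box to read its corners.

Run:
```python
import cv2,numpy as np
from bench import robot
for n,(u,v,w,h) in dict(scene=(210,148,100,110),top=(205,145,106,112)).items():
    c=robot.read_camera(n)["color"]; cv2.imwrite(f"pics/{n}_raw.png",c)
    # crop: 5.35x enlarged with grid ticks each 10 raw px
    k=5; im=cv2.resize(c[v:v+h,u:u+w],None,fx=k,fy=k,interpolation=cv2.INTER_CUBIC)
    for i in range(0,w,10): cv2.putText(im,str(u+i),(i*k,8),0,.3,(0,0,255));im[::4,i*k]=(0,0,255)
    for j in range(0,h,10): cv2.putText(im,str(v+j),(0,j*k+4),0,.3,(0,0,255));im[j*k,::4]=(0,0,255)
    cv2.imwrite(f"pics/{n}_crop.png",im)
```

```text
(no output)
```

View pics/top_crop.png

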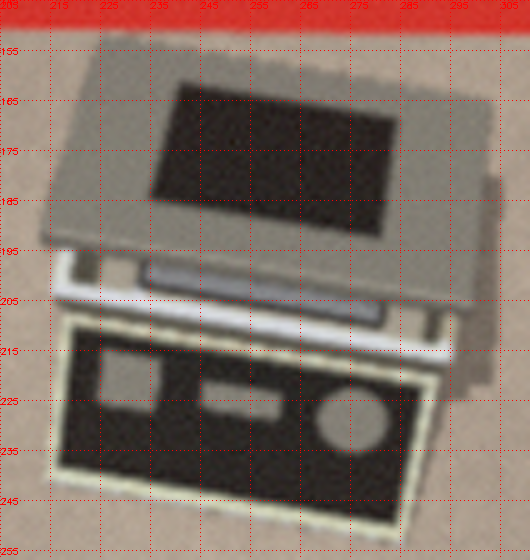

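View pics/scene_crop.png

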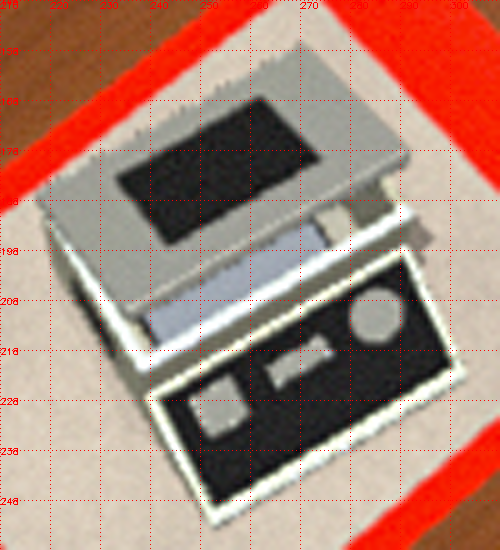

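```bash
cat > h.py <<'E'
import cv2,numpy as np
from scipy.optimize import least_squares
from scipy.spatial.transform import Rotation as R
from bench import robot
cams={n:robot.read_camera(n) for n in("scene","top")}
def proj(n,P):
    c=cams[n];E=c["extrinsics"];p=(np.atleast_2d(P)-E[:3,3])@E[:3,:3]
    s=np.c_[p[:,0],-p[:,1]]/-p[:,2:];s=s*(1+c["k1"]*(s**2).sum(1,keepdims=True))
    return s@c["mtx"][:2,:2].T+c["mtx"][:2,2]
a=np.radians(35)
def box2w(b,P): return R.from_euler("z",b[2]).apply(P)+[b[0],b[1],0]
def keyp(y,d=0): # top centre, d along slope
    return np.array([-67.5-5*np.sin(a)+d*np.cos(a),y,55+5*np.cos(a)+d*np.sin(a)])/1000
def lidp(r,y,z,th): return np.array([.12-r*np.cos(th)-z*np.sin(th)*-1*-1*-1*-1 if 0 else .12-r*np.cos(th)+z*np.sin(th),y,.15+r*np.sin(th)+z*np.cos(th)])
E
python3 - <<'E'
from h import *
off=dict(top=(205,145),scene=(210,148))
obs=dict(top=[(353,419),(129,381),(241,401),(48,480),(402,540),(40,236),(478,308),(105,33),(493,100)],
 scene=[(377,315),(219,404),(299,361),(214,522),(465,373),(133,312),(410,155),(38,200),(302,42)])
ob={n:np.array(off[n])+(np.array(v)+.5)/5-.5 for n,v in obs.items()}
def model(b):
    th,d=b[3],b[4]
    P=[keyp(-66,0),keyp(66,0),keyp(0,0)]
    P=[np.array([p[0],p[1]*1,p[2]]) for p in P]
    P=[p+[d*np.cos(a),0,d*np.sin(a)] for p in P]+[np.array([-.12,y,.02]) for y in(.11,-.11)]
    P+=[lidp(.152,.11,.014,th),lidp(.152,-.11,.014,th),lidp(0,.11,.014,th),lidp(0,-.11,.014,th)]
    return box2w(b,np.array(P))
f=lambda b:np.concatenate([(proj(n,model(b))-ob[n]).ravel() for n in ob])
s=least_squares(f,[.5,0,0,.6,0],loss="soft_l1")
print(s.x.round(4));print(f(s.x).reshape(2,-1,2).round(1).tolist())
for i in range(3):
    g=lambda p:np.concatenate([(proj(n,p)-ob[n][i]).ravel() for n in ob])
    r=least_squares(g,[.4,0,.06]);print(i,r.x.round(4),r.fun.round(1),model(s.x)[i].round(4))
E
```

```text
[ 0.5709 -0.0219 -0.1598  0.4983  0.0192]
[[[0.2, 0.1], [0.4, -0.2], [0.2, -0.3], [-0.6, 0.6], [0.5, 1.4], [-0.1, -0.3], [-0.7, 0.2], [-0.6, -1.3], [0.4, -1.6]], [[0.2, -0.0], [0.5, 0.4], [0.2, -0.2], [0.3, 1.3], [1.1, 0.8], [-1.4, 1.0], [0.4, -0.2], [-1.0, -2.5], [0.2, -1.0]]]
0 [ 0.5067 -0.0778  0.0702] [-0. -0.  0.  0.] [ 0.5065 -0.0784  0.0701]
1 [0.5272 0.0529 0.0765] [-0.1 -0.3  0.3  0.2] [0.5275 0.052  0.0701]
2 [ 0.5166 -0.0124  0.0698] [-0.  -0.1  0.1  0.1] [ 0.517  -0.0132  0.0701]
```

```bash
cat > plan.py <<'E'
import numpy as np
from scipy.spatial.transform import Rotation as R
from bench import robot
B=np.array([.5709,-.0219,-.1598]); Rb=R.from_euler("z",B[2])
KEY=np.array([.5066,-.0781,.0701])
def w(P): return Rb.apply(P)+[B[0],B[1],0]
def tool(tilt): # tool z down, leaning forward by tilt; tool x toward box +x
    z=np.array([np.sin(tilt),0,-np.cos(tilt)]);y=np.array([0,-1,0.]);x=np.cross(y,z)
    return Rb*R.from_matrix(np.c_[x,y,z])
def plan(tip,Rt,n,alt=True):
    s=robot.state();p=np.array(s["tool_pos"]);R0=R.from_rotvec(s["tcp_rot"])
    if alt:
        c=[Rt,Rt*R.from_euler("z",np.pi)];Rt=min(c,key=lambda r:(R0.inv()*r).magnitude())
    t=np.array(tip)-Rt.apply([0,0,robot.tip_extent]); rv=(R0.inv()*Rt).as_rotvec()
    print("t",s["t"],"p",p.round(4),"tip",(p+R0.apply([0,0,.017])).round(4),"F",np.round(s["force"],2),"target",t.round(4),"rv",rv.round(3),"q",np.round(s["q"],2))
    for i in range(n):
        Rc=R0*R.from_rotvec(rv*i/n); print(np.r_[Rc.inv().apply((t-p)/n)*100,rv/n].round(3).tolist())
E
python3 -c "
from plan import *
plan(w([.005,0,.285]),tool(0),15)"
```

```text
t 0.3 p [ 0.1419 -0.5829  0.2393] tip [ 0.1419 -0.5829  0.2223] F [-0.55 -0.42 -0.33] target [ 0.5758 -0.0227  0.302 ] rv [-0.001  0.     0.399] q [-1.39  0.09  1.23 -0.    1.82 -0.06]
[3.694, -2.945, -0.416, -0.0, 0.0, 0.027]
[3.615, -3.042, -0.416, -0.0, 0.0, 0.027]
[3.533, -3.137, -0.416, -0.0, 0.0, 0.027]
[3.448, -3.23, -0.417, -0.0, 0.0, 0.027]
[3.361, -3.32, -0.417, -0.0, 0.0, 0.027]
[3.272, -3.408, -0.417, -0.0, 0.0, 0.027]
[3.18, -3.494, -0.417, -0.0, 0.0, 0.027]
[3.086, -3.577, -0.417, -0.0, 0.0, 0.027]
[2.99, -3.658, -0.417, -0.0, 0.0, 0.027]
[2.892, -3.736, -0.417, -0.0, 0.0, 0.027]
[2.791, -3.811, -0.417, -0.0, 0.0, 0.027]
[2.689, -3.884, -0.418, -0.0, 0.0, 0.027]
[2.585, -3.954, -0.418, -0.0, 0.0, 0.027]
[2.479, -4.022, -0.418, -0.0, 0.0, 0.027]
[2.371, -4.086, -0.418, -0.0, 0.0, 0.027]
```

```bash
python3 -m handwheel '[[3.7,-2.9,-1.6,0,0,0.027,0],[3.6,-3.0,-1.6,0,0,0.027,0],[3.5,-3.1,-1.6,0,0,0.027,0],[3.4,-3.2,-1.5,0,0,0.027,0],[3.4,-3.3,0,0,0,0.027,0]]' 30; python3 -m handwheel '[[3.3,-3.4,0,0,0,0.027,0],[3.2,-3.5,0,0,0,0.027,0],[3.1,-3.6,0,0,0,0.027,0],[3.0,-3.7,0,0,0,0.027,0],[2.9,-3.7,0,0,0,0.027,0]]'; python3 -c "
from plan import *
plan(w([.005,0,.26]),tool(0),5)"
```

```text
t: 0.92
tool_pos: [0.2874, -0.3971, 0.3043]
tcp_rot: [3.135, 0.161, 0.002]
force: [0.3, 0.2, 0.1]
gripper_width: 0.041
gripper_force: 0.0
t: 1.55
tool_pos: [0.4333, -0.2101, 0.3028]
tcp_rot: [3.141, -0.05, 0.001]
force: [0.8, -0.5, 0.3]
gripper_width: 0.0005
gripper_force: 0.0
t 1.55 p [ 0.4333 -0.2101  0.3028] tip [ 0.4333 -0.2101  0.2858] F [ 0.83 -0.5   0.34] target [ 0.5758 -0.0227  0.277 ] rv [ 0.    -0.     0.128] q [-0.52 -0.2   1.4  -0.    1.94  1.08]
[2.729, -3.838, 0.516, 0.0, -0.0, 0.026]
[2.63, -3.907, 0.516, 0.0, -0.0, 0.026]
[2.529, -3.972, 0.516, 0.0, -0.0, 0.026]
[2.427, -4.036, 0.516, 0.0, -0.0, 0.026]
[2.323, -4.096, 0.516, 0.0, -0.0, 0.026]
```

```bash
python3 -m handwheel '[[2.7,-3.8,0,0,0,0.026,0],[2.6,-3.9,0,0,0,0.026,0],[2.5,-4.0,0.5,0,0,0.026,0],[2.4,-4.0,1,0,0,0.026,0],[2.3,-4.1,1,0,0,0.026,0]]'; python3 -m handwheel '[[0,0,0,0,0,0,0]]'; python3 -c "
from plan import *
plan(w([.005,0,.25]),tool(0),1)
import cv2; c=robot.read_camera('top')['color'];cv2.imwrite('pics/t1.png',cv2.resize(c[110:270,160:360],None,fx=4,fy=4,interpolation=cv2.INTER_CUBIC))"
```

```text
t: 2.17
tool_pos: [0.5745, -0.0231, 0.2775]
tcp_rot: [3.131, -0.254, 0.001]
force: [0.7, -0.4, -0.2]
gripper_width: 0.0006
gripper_force: 0.0
t: 2.3
tool_pos: [0.5743, -0.022, 0.2753]
tcp_rot: [-3.131, 0.247, 0.006]
force: [0.4, -0.5, 0.6]
gripper_width: 0.0003
gripper_force: 0.0
t 2.3 p [ 0.5743 -0.022   0.2753] tip [ 0.5743 -0.022   0.2583] F [ 0.42 -0.47  0.59] target [ 0.5758 -0.0227  0.267 ] rv [-0.     0.004  0.002] q [-0.1   0.04  1.22  0.    1.88  1.63]
[0.162, 0.048, 0.831, -0.0, 0.004, 0.002]
```

View pics/t1.png

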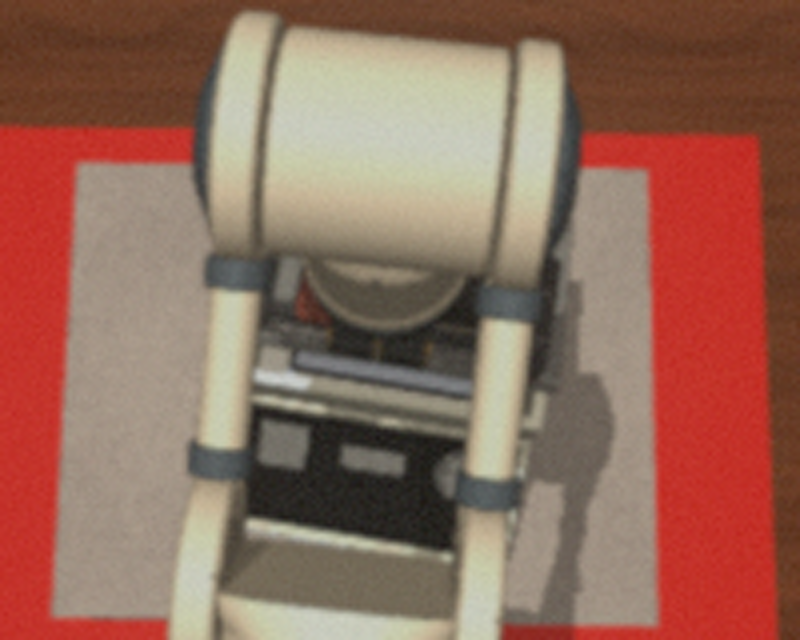

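The picture shows the wrist over the lid, hiding the fingertips. The panel's keys are clear of the arm. I'll lower by feel.

```bash
python3 -m handwheel '[[0,0,0.8,0,0,0,0],[0,0,0.8,0,0,0,0],[0,0,0.8,0,0,0,0],[0,0,0.6,0,0,0,0]]'; python3 -m handwheel '[[-0.1,0,0.6,0,0,0,0],[-0.1,0,0.6,0,0,0,0],[-0.1,0,0.6,0,0,0,0]]'
```

```text
t: 2.85
tool_pos: [0.5735, -0.025, 0.2476]
tcp_rot: [3.131, -0.254, 0.001]
force: [-0.4, 0.1, 2.6]
gripper_width: 0.0005
gripper_force: 1.0
t: 3.22
tool_pos: [0.5706, -0.0239, 0.2293]
tcp_rot: [-3.131, 0.253, -0.0]
force: [-0.1, 0.6, 3.3]
gripper_width: 0.0002
gripper_force: 1.1
```

```bash
python3 -m handwheel '[[-0.1,0,0.7,0,0,0,0],[-0.1,0,0.7,0,0,0,0],[-0.1,0,0.7,0,0,0,0],[-0.1,0,0.7,0,0,0,0],[-0.1,0,0.7,0,0,0,0]]';python3 -m handwheel '[[0,0,0.2,0,0,0,0],[0,0,0.2,0,0,0,0],[0,0,0.2,0,0,0,0]]'
```

```text
t: 3.85
tool_pos: [0.5656, -0.0232, 0.1941]
tcp_rot: [-3.131, 0.253, 0.001]
force: [-1.3, -0.2, 1.7]
gripper_width: 0.0006
gripper_force: 1.1
t: 4.22
tool_pos: [0.5659, -0.0232, 0.1887]
tcp_rot: [3.131, -0.253, 0.0]
force: [-1.1, -0.2, 2.1]
gripper_width: 0.0006
gripper_force: 1.1
```

Tip at 0.172 m; the shut lid face should be at about 0.164 m. I'll continue in millimetre steps until the force rises.

```bash
for k in 1 ; do python3 -m handwheel '[[0,0,0.2,0,0,0,0],[0,0,0.2,0,0,0,0],[0,0,0.1,0,0,0,0],[0,0,0,0,0,0,0]]'; done; python3 -m handwheel '[[0,0,0.1,0,0,0,0],[0,0,0,0,0,0,0]]'
```

```text
t: 4.72
tool_pos: [0.5659, -0.0232, 0.1834]
tcp_rot: [3.131, -0.253, 0.0]
force: [0.4, -0.1, 0.2]
gripper_width: 0.0005
gripper_force: 0.2
t: 4.97
tool_pos: [0.5658, -0.0232, 0.1826]
tcp_rot: [-3.131, 0.253, -0.0]
force: [-0.4, -0.3, 1.6]
gripper_width: 0.0005
gripper_force: 0.6
```

```bash
python3 -m handwheel '[[0,0,0.1,0,0,0,0],[0,0,0,0,0,0,0]]'; python3 -m handwheel '[[0,0,0.1,0,0,0,0],[0,0,0,0,0,0,0]]'
```

```text
t: 5.22
tool_pos: [0.5658, -0.0232, 0.1816]
tcp_rot: [3.131, -0.253, -0.0]
force: [-0.2, 0.0, 2.0]
gripper_width: 0.0003
gripper_force: 0.7
t: 5.48
tool_pos: [0.5658, -0.0232, 0.1813]
tcp_rot: [3.131, -0.253, 0.001]
force: [-2.5, 1.2, 5.1]
gripper_width: 0.0002
gripper_force: 2.5
```

```bash
python3 -m handwheel '[[0,0,0.1,0,0,0,0],[0,0,0,0,0,0,0]]'; python3 -m handwheel '[[0,0,0.1,0,0,0,0],[0,0,0,0,0,0,0]]'
```

```text
t: 5.72
tool_pos: [0.5658, -0.0232, 0.1813]
tcp_rot: [3.131, -0.253, 0.002]
force: [-4.3, 0.6, 7.9]
gripper_width: 0.0004
gripper_force: 4.3
t: 5.98
tool_pos: [0.5658, -0.0232, 0.1812]
tcp_rot: [3.131, -0.253, 0.004]
force: [-6.1, 0.6, 12.8]
gripper_width: 0.0006
gripper_force: 6.0
```

```bash
python3 -m handwheel '[[0,0,-1,0,0,0,0],[0,0,-3,0,0,0,0],[0,0,-4,0,0,0,0],[0,0,-3,0,0,0,0],[0,0,0,0,0,0,0]]';  python3 -c "
from plan import *
a=np.radians(35);T=tool(a)
plan(KEY-T.apply([0,0,.12]),T,5)"
```

```text
t: 6.6
tool_pos: [0.5668, -0.0233, 0.2912]
tcp_rot: [3.131, -0.253, 0.008]
force: [-0.2, 0.2, -0.3]
gripper_width: 0.0007
gripper_force: 0.0
t 6.6 p [ 0.5668 -0.0233  0.2912] tip [ 0.5669 -0.0233  0.2742] F [-0.24  0.16 -0.29] target [ 0.429  -0.0656  0.1823] rv [ 0.     0.606 -0.001] q [-0.1   0.01  1.22  0.    1.9   1.63]
[-2.595, 1.278, 2.163, 0.0, 0.121, -0.0]
[-2.838, 1.278, 1.834, 0.0, 0.121, -0.0]
[-3.039, 1.277, 1.478, 0.0, 0.121, -0.0]
[-3.196, 1.276, 1.099, 0.0, 0.121, -0.0]
[-3.306, 1.275, 0.705, 0.0, 0.121, -0.0]
```

```bash
python3 -m handwheel '[[-2.6,1.3,0,0,0.121,0,0],[-3.8,1.3,1.5,0,0.121,0,0],[-4.1,1.3,2.0,0,0.121,0,0],[-3.2,1.3,1.5,0,0.121,0,0],[-2,1.2,1,0,0.121,0,0]]'; python3 -m handwheel '[[0,0,0,0,0,0,0],[0,0,0,0,0,0,0]]';  python3 -c "
from plan import *
a=np.radians(35);T=tool(a)
plan(KEY-T.apply([0,0,.06]),T,2)
import cv2
for n,(u,v,ww,h) in dict(scene=(210,148,100,110),top=(205,145,106,112)).items():
    c=robot.read_camera(n)['color'][v:v+h,u:u+ww]; cv2.imwrite('pics/k_%s.png'%n,cv2.resize(c,None,fx=5,fy=5,interpolation=cv2.INTER_CUBIC))
a,b=cv2.imread('pics/k_scene.png'),cv2.imread('pics/k_top.png');h=min(len(a),len(b));o=np.hstack([a[:h],b[:h]]);cv2.imwrite('pics/k2.png',cv2.resize(o,None,fx=.77,fy=.77))"
```

```text
t: 7.22
tool_pos: [0.4559, -0.0695, 0.1938]
tcp_rot: [2.964, -0.24, 0.864]
force: [0.6, 0.2, 0.4]
gripper_width: 0.0001
gripper_force: 0.0
t: 7.48
tool_pos: [0.4573, -0.0694, 0.2029]
tcp_rot: [2.96, -0.24, 0.874]
force: [0.8, -0.1, 0.8]
gripper_width: 0.0002
gripper_force: 0.0
t 7.475 p [ 0.4573 -0.0694  0.2029] tip [ 0.4664 -0.0709  0.1886] F [ 0.75 -0.11  0.83] target [ 0.463  -0.0711  0.1332] rv [ 0.001  0.037 -0.001] q [-0.26 -0.86  2.11  0.06  1.31  1.47]
[-1.645, 0.035, 3.087, 0.001, 0.018, -0.001]
[-1.701, 0.035, 3.056, 0.001, 0.018, -0.001]
```

View pics/k2.png

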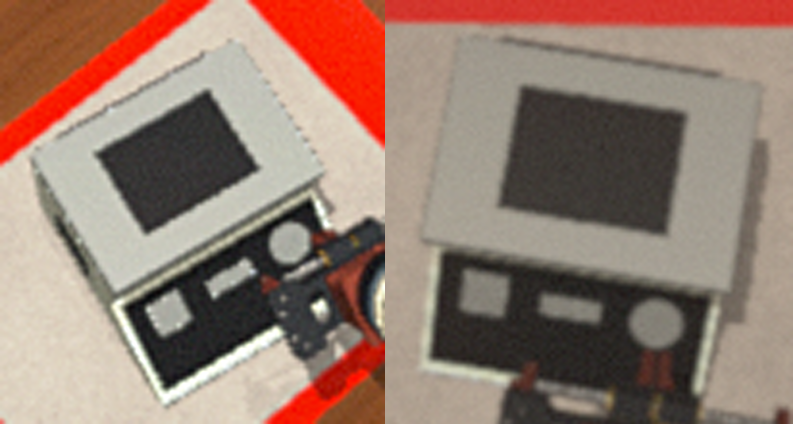

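The lid lies flat and the round key is clear: it is at about (290,242) in the left view and (656,323) in the right. The arm stopped with joint 2 at its limit, so I'll fit the arm's planar geometry to see whether a pose at the key is within range.

```bash
cat > kin.py <<'E'
import numpy as np
from scipy.optimize import least_squares
from plan import robot,KEY,tool,w
s=robot.state()
D=[([.091,1.231,1.82],(.142,-.583,.24)),([-.2,1.4,1.94],(.4333,-.2101,.3028)),([.04,1.22,1.88],(.5743,-.022,.2753)),([.01,1.22,1.9],(.5668,-.0233,.2912)),(np.array([-.86,2.11,1.31]),(.4573,-.0694,.2029))]
def fk(k,q):
    L1,L2,d,h,o3=k;a=q[0];b=q[0]+q[1]+o3;c=sum(q)
    return np.array([L1*np.sin(a)+L2*np.sin(b)+d*np.sin(c),h+L1*np.cos(a)+L2*np.cos(b)+d*np.cos(c)])
f=lambda k:np.concatenate([fk(k,q)-[np.hypot(*p[:2]),p[2]] for q,p in D])
K=least_squares(f,[.4,.4,.2,.3,0]).x
E
python3 - <<'E'
from kin import *
print(s["q"]);print(K.round(3),(f(K)*1000).round(1))
for tilt in(35,32,30,27):
  for st in(.12,.06,.03,0):
    T=tool(np.radians(tilt));p=KEY-T.apply([0,0,.017+st]);c=np.pi-np.radians(tilt)
    t=[np.hypot(*p[:2]),p[2]]
    q=least_squares(lambda x:fk(K,[x[0],x[1],c-x[0]-x[1]])-t,[-.5,1.9]).x
    print(tilt,st,q.round(3),round(c-q.sum(),3))
E
```

```text
[-0.26380351 -0.85558071  2.11037632  0.05745986  1.31272153  1.46942882]
[0.386 0.565 0.353 0.182 0.204] [-1.1 -1.1 -0.9 -1.6  2.6 -0.2 -0.   1.  -0.6  1.9]
35 0.12 [-1.009  2.227] 1.313
35 0.06 [-0.884  2.259] 1.156
35 0.03 [-0.808  2.265] 1.073
35 0 [-0.723  2.265] 0.989
32 0.12 [-0.92   2.163] 1.34
32 0.06 [-0.81   2.201] 1.192
32 0.03 [-0.742  2.211] 1.115
32 0 [-0.667  2.215] 1.035
30 0.12 [-0.864  2.121] 1.36
30 0.06 [-0.762  2.162] 1.218
30 0.03 [-0.7    2.175] 1.143
30 0 [-0.63   2.181] 1.067
27 0.12 [-0.782  2.059] 1.393
27 0.06 [-0.693  2.106] 1.258
27 0.03 [-0.637  2.121] 1.187
27 0 [-0.575  2.131] 1.114
```

```bash
python3 -c "
from plan import *
T=tool(np.radians(27));n=-tool(np.radians(35)).apply([0,0,1.])
plan(KEY+n*.045,T,3)"
```

```text
t 7.575 p [ 0.4577 -0.0693  0.2044] tip [ 0.4669 -0.0708  0.1902] F [0.38 0.03 0.12] target [ 0.4735 -0.0728  0.1221] rv [ 0.001 -0.106 -0.001] q [-0.26 -0.86  2.11  0.06  1.31  1.47]
[-1.047, 0.028, 2.593, 0.0, -0.035, -0.0]
[-0.955, 0.029, 2.628, 0.0, -0.035, -0.0]
[-0.862, 0.03, 2.66, 0.0, -0.035, -0.0]
```

```bash
python3 -m handwheel '[[0,0,1.5,0,-0.1,0,0],[-0.5,0,1.5,0,0,0,0],[-1.0,0,2.0,0,0,0,0],[-0.9,0,2.0,0,0,0,0],[0,0,0,0,0,0,0]]';  python3 -c "
from plan import *
T=tool(np.radians(35));n=-T.apply([0,0,1.])
plan(KEY+n*.03,T,2)
d=(lambda s:np.array(s['tool_pos'])+R.from_rotvec(s['tcp_rot']).apply([0,0,.017])-KEY)(robot.state());print(T.inv().apply(d)*1000)"
```

```text
t: 8.2
tool_pos: [0.4681, -0.071, 0.1273]
tcp_rot: [3.009, -0.243, 0.723]
force: [-0.6, 0.4, 0.3]
gripper_width: 0.0006
gripper_force: 0.0
t 8.2 p [ 0.4681 -0.071   0.1273] tip [ 0.4757 -0.0723  0.1122] F [-0.6   0.41  0.33] target [ 0.48   -0.0738  0.1086] rv [ 0.001  0.139 -0.001] q [-0.25 -0.72  2.14  0.04  1.25  1.48]
[0.117, 0.042, 1.111, 0.0, 0.069, -0.0]
[0.04, 0.042, 1.116, 0.0, 0.069, -0.0]
[ -1.59365145  -0.83908199 -52.48630134]
```

```bash
python3 -m handwheel '[[0.1,0.05,1.2,0,0.06,0,0],[0.05,0.05,1.1,0,0.08,0,0],[0,0,0,0,0,0,0],[0,0,0,0,0,0,0]]';  cat > rel.py <<'E'
from plan import *
import cv2
T=tool(np.radians(35));s=robot.state();d=np.array(s['tool_pos'])+R.from_rotvec(s['tcp_rot']).apply([0,0,.017])-KEY
print('tip rel key mm (slope-up,-y,into)',(T.inv().apply(d)*1000).round(1),'rot err',(R.from_rotvec(s['tcp_rot']).inv()*T).as_rotvec().round(3),'F tool',T.inv().apply(s['force']).round(1),'q',np.round(s['q'],3),s['t'])
E
python3 rel.py
python3 - <<'E'
from plan import *
import cv2
o=[]
for n,(u,v) in dict(scene=(255,180),top=(240,195)).items():
    c=robot.read_camera(n)['color'][v:v+60,u:u+66]; o.append(cv2.resize(c,None,fx=6,fy=6,interpolation=cv2.INTER_CUBIC))
cv2.imwrite('pics/k3.png',np.hstack(o))
E
```

```text
t: 8.7
tool_pos: [0.4815, -0.0746, 0.1119]
tcp_rot: [2.938, -0.237, 0.934]
force: [0.3, 0.4, -0.1]
gripper_width: 0.0006
gripper_force: 0.0
tip rel key mm (slope-up,-y,into) [  3.3   0.6 -31.8] rot err [ 0.002 -0.005 -0.001] F tool [ 0.1 -0.4  0.2] q [-0.264 -0.822  2.27   0.066  1.081  1.456] 8.7
```

View pics/k3.png

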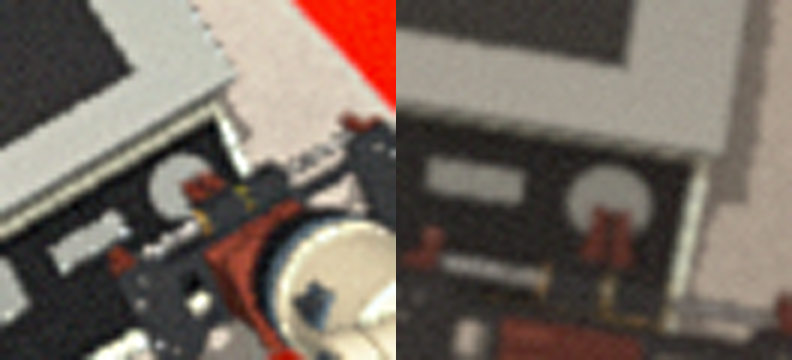

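The closed fingertips are over the round key in both views: at about (205,183) with the key at (183,190) on the left, and (613,215) with the key at (609,200) on the right. The bar key is clear. I'll check the tip projection for bias.

```bash
python3 - <<'E'
from h import *
from plan import KEY
s=robot.state();tip=np.array(s['tool_pos'])+R.from_rotvec(s['tcp_rot']).apply([0,0,.017])
for n in cams: print(n,proj(n,tip).round(1),proj(n,KEY).round(1))
E
echo measured tip scene 289.2,210.5 top 276.2,230.8
```

```text
scene [[288.1 212. ]] [[285.1 210.6]]
top [[275.1 233. ]] [[275.3 228.4]]
measured tip scene 289.2,210.5 top 276.2,230.8
```

```bash
python3 -m handwheel '[[-0.2,0,0.9,0,-0.005,0,0],[-0.15,-0.05,0.9,0,0,0,0],[0,0,0.6,0,0,0,0],[0,0,0.2,0,0,0,0],[0,0,0,0,0,0,0]]';python3 rel.py
```

```text
t: 9.52
tool_pos: [0.493, -0.076, 0.0863]
tcp_rot: [2.942, -0.238, 0.924]
force: [0.4, -0.3, 0.2]
gripper_width: 0.0005
gripper_force: 0.0
tip rel key mm (slope-up,-y,into) [-2.   0.1 -4.2] rot err [ 0.001  0.002 -0.001] F tool [0.5 0.2 0.1] q [-0.258 -0.756  2.278  0.064  1.014  1.458] 9.525
```

```bash
python3 -m handwheel '[[0.15,0,0.1,0,0,0,0],[0,0,0.1,0,0,0,0],[0,0,0,0,0,0,0]]';python3 rel.py; python3 -m handwheel '[[0,0,0.1,0,0,0,0],[0,0,0.0,0,0,0,0]]';python3 rel.py
```

```text
t: 9.9
tool_pos: [0.4957, -0.0764, 0.0864]
tcp_rot: [2.941, -0.238, 0.926]
force: [0.7, -0.9, 0.8]
gripper_width: 0.0004
gripper_force: 0.7
tip rel key mm (slope-up,-y,into) [ 0.3  0.1 -2.7] rot err [ 0.001  0.001 -0.001] F tool [ 1.1  0.7 -0.2] q [-0.257 -0.746  2.273  0.064  1.008  1.458] 9.9
t: 10.15
tool_pos: [0.4962, -0.0765, 0.0857]
tcp_rot: [2.941, -0.238, 0.926]
force: [-3.0, -0.2, 4.7]
gripper_width: 0.0007
gripper_force: 2.4
tip rel key mm (slope-up,-y,into) [ 0.3  0.1 -1.8] rot err [ 0.001  0.001 -0.001] F tool [ 0.3  0.7 -5.5] q [-0.257 -0.744  2.273  0.064  1.006  1.458] 10.15
```

```bash
python3 -m handwheel '[[0,0,0.1,0,0,0,0],[0,0,0,0,0,0,0]]';python3 rel.py; python3 -m handwheel '[[0,0,0.1,0,0,0,0],[0,0,0.0,0,0,0,0]]';python3 rel.py
```

```text
t: 10.4
tool_pos: [0.4967, -0.0766, 0.0849]
tcp_rot: [2.941, -0.238, 0.926]
force: [-5.0, 1.3, 6.1]
gripper_width: 0.0002
gripper_force: 4.2
tip rel key mm (slope-up,-y,into) [ 0.3  0.2 -0.9] rot err [ 0.001  0.001 -0.001] F tool [-0.7 -0.5 -7.9] q [-0.257 -0.741  2.272  0.064  1.003  1.458] 10.4
t: 10.65
tool_pos: [0.4971, -0.0767, 0.0846]
tcp_rot: [2.941, -0.238, 0.925]
force: [-12.0, 2.0, 11.3]
gripper_width: 0.0004
gripper_force: 8.2
tip rel key mm (slope-up,-y,into) [ 0.4  0.1 -0.4] rot err [ 0.001  0.001 -0.001] F tool [ -3.5  -0.  -16.3] q [-0.256 -0.739  2.272  0.064  1.002  1.458] 10.65
```

Key bottomed out at about 16 N, nearly square. Holding for two seconds and a bit.

```bash
H='echo'; python3 -m handwheel '[[0,0,0,0,0,0,0],[0,0,0,0,0,0,0],[0,0,0,0,0,0,0],[0,0,0,0,0,0,0],[0,0,0,0,0,0,0]]'|grep -E "^t:|^force"; python3 -m handwheel '[[0,0,0,0,0,0,0],[0,0,0,0,0,0,0],[0,0,0,0,0,0,0],[0,0,0,0,0,0,0],[0,0,0,0,0,0,0]]'|grep -E "^t:|^force";python3 -m handwheel '[[0,0,0,0,0,0,0],[0,0,0,0,0,0,0],[0,0,0,0,0,0,0],[0,0,0,0,0,0,0],[0,0,0,0,0,0,0]]'|grep -E "^t:|^force";python3 -m handwheel '[[0,0,0,0,0,0,0],[0,0,0,0,0,0,0],[0,0,0,0,0,0,0]]'|grep -E "^t:|^force"; python3 rel.py
```

```text
t: 11.28
force: [-12.4, 1.8, 11.9]
t: 11.9
force: [-12.2, 2.3, 11.0]
t: 12.52
force: [-12.6, 1.6, 10.7]
t: 12.9
force: [-12.2, 1.3, 11.5]
tip rel key mm (slope-up,-y,into) [ 0.4  0.1 -0.4] rot err [ 0.001  0.001 -0.001] F tool [ -3.5   0.7 -16.4] q [-0.256 -0.739  2.272  0.064  1.002  1.458] 12.9
```

```bash
python3 -m handwheel '[[0,0,-0.4,0,0,0,0],[0,0,-0.8,0,0,0,0],[0,0,-1.2,0,0,0,0],[0,0,-1.2,0,0,0,0],[0,0,0,0,0,0,0]]'; python3 rel.py
python3 - <<'E'
from h import *
o=[]
for n,(u,v) in dict(scene=(210,148),top=(205,145)).items():
    o.append(cv2.resize(cams[n]['color'][v:v+110,u:u+104],None,fx=3.8,fy=3.8,interpolation=cv2.INTER_CUBIC))
cv2.imwrite('pics/end.png',np.hstack(o))
E
```

```text
t: 13.52
tool_pos: [0.477, -0.0734, 0.1147]
tcp_rot: [2.94, -0.238, 0.929]
force: [-0.0, -0.0, 0.2]
gripper_width: 0.0005
gripper_force: 0.0
tip rel key mm (slope-up,-y,into) [  1.    0.1 -36.7] rot err [ 0.002 -0.001 -0.001] F tool [ 0.1  0.  -0.2] q [-0.263 -0.837  2.272  0.065  1.099  1.458] 13.525
```

View pics/end.png

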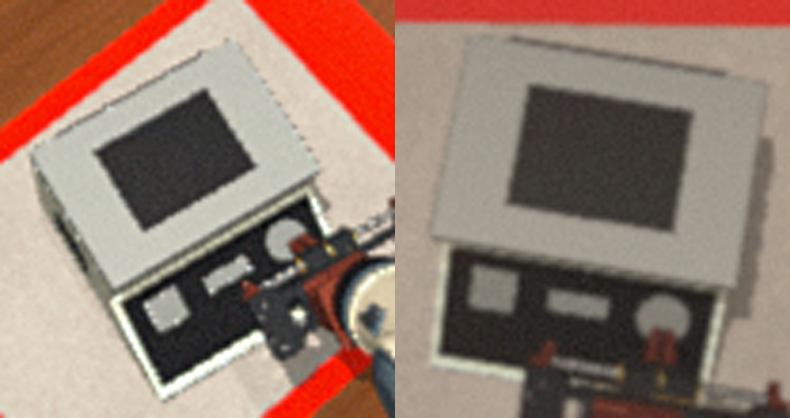

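The lid lies flat and shut (free edge at about (115,290)–(320,175) in the left view). The fingers are clear of the key, and nothing is touching: force is about 0. Handing in.

```bash
python3 -c "
from bench import robot
print(robot.sign_off())"
```

```text
the job is handed in; nothing more can be done
None
```

I shut the lid fully (solid against 13 N), pressed the round key squarely with about 16 N for just over two seconds, backed the fingers off and handed the job in; no result came back, and I had no direct sign that the lamp lit.

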